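# Show which kit bottle was left open, and which cap is its own

### The job

One of the six brown bottles in the kit box has been left without its cap. Show your colleague which one: point down at its mouth with the fingertips two or three centimetres above it and stay there for two seconds, then point in the same way at the cap on the bench that belongs on it, and finish still pointing at that cap after another two seconds. The reagent is open, so touch and move nothing at all, come down over no other bottle or cap, and travel well above everything in between.

Things in the scene. Friction and masses are not known exactly. Their poses are not given: they have to be found in the camera images.
- open_bottle: the bottle left open: a round brown bottle upright in one of the six pockets of the kit (which one varies), the only one without a cap. Body 38 mm across with a paper label, shoulder at 54 mm, then a bare threaded neck 24 mm across with an 18 mm dark hole, 74 mm to the mouth. Origin: centre of its underside, z up
- open_mouth (a point): centre of the open bottle's mouth, at the top of its bare neck, 74 mm above the bottle's underside and about 86 mm above the bench
- cap: the loose screw cap of the open kit bottle: round, ribbed, white, 30 mm across, 21 mm high, like the caps on the other five kit bottles; lies on the bench to the right of the kit, open side up. The middle size of the three caps lying there. Origin: centre of its underside, z up
- cap_rim (a point): centre of that cap's upper rim, 21 mm above the bench
- big_cap: the largest of the three white caps lying on the bench, 49 mm across and 24 mm high, open side up; it belongs to the buffer bottle. Origin: centre of its underside
- small_cap: the smallest of the three white caps lying on the bench, 15 mm across and 13 mm high, open side up; it belongs to an open tube in the tube rack. Origin: centre of its underside
- kit: open maroon kit box, fixed, 270 (x) by 240 mm (y), walls 60 mm high, white insert 42 mm above the bench. Six round 43 mm pockets hold the bottles: x = -75, 0, 75 mm by y = -88, -26 mm in its frame, pocket floor 12 mm above the bench. A sealed plate lies in the +y half. The lid stands open at the +y edge, leaning 25 degrees outwards, its top 275 mm above the bench. Origin: centre of its underside
- buffer_bottle: a clear buffer bottle of 250 ml standing open on the bench, 72 mm across, 132 mm high, neck 43 mm across; not part of the kit. Origin: centre of its underside
- reservoir: a white plastic reagent trough on the bench, 136 by 86 mm, 37 mm high. Origin: centre of its underside
- tip_box: an open box of 96 yellow pipette tips, fixed, 122 mm (its x) by 84 mm, 64 mm high. Origin: centre of its underside
- tube_rack: a grey rack with small brown capped tubes, fixed, 200 mm (its x) by 66 mm, tubes up to 53 mm high, one tube open. Origin: centre of its underside
- pipette: a white pipette lying on the bench, about 255 mm long, 35 mm high. Origin: below the joint of handle and shaft, shaft towards its +x
- marker: a white marker pen with a black cap lying on the bench, 127 mm long along its x, 15 mm high. Origin: below its middle
- bottle1: a closed kit bottle: brown, 38 mm across, white screw cap 30 mm across with its top 81 mm above the underside (93 mm above the bench). Origin: centre of its underside
- bottle2: a closed kit bottle: brown, 38 mm across, white screw cap 30 mm across with its top 81 mm above the underside (93 mm above the bench). Origin: centre of its underside
- bottle3: a closed kit bottle: brown, 38 mm across, white screw cap 30 mm across with its top 81 mm above the underside (93 mm above the bench). Origin: centre of its underside
- bottle4: a closed kit bottle: brown, 38 mm across, white screw cap 30 mm across with its top 81 mm above the underside (93 mm above the bench). Origin: centre of its underside
- bottle5: a closed kit bottle: brown, 38 mm across, white screw cap 30 mm across with its top 81 mm above the underside (93 mm above the bench). Origin: centre of its underside
Not all that is in view belongs to the job. What is shaped like the cap but black or red is not meant. What is shaped like the open_bottle but pink or yellow is not meant.

How it is judged:
On the way, in this order (a step that is already met when the one before it is completed fails the run):
1. point down at the mouth of the uncapped kit bottle and stay there (1.5 s) (horizontal distance between the grasp point and open_mouth below 0.018 m and z of the grasp point in the frame of open_mouth between 0.02 and 0.075 m and angle between the grasp point's own z axis and vertical above 2.5 rad), for 1.5 s.
2. point down at the kit bottle's own cap and stay there (1.5 s) (horizontal distance between the grasp point and cap_rim below 0.018 m and z of the grasp point in the frame of cap_rim between 0.02 and 0.075 m and angle between the grasp point's own z axis and vertical above 2.5 rad), for 1.5 s.
At the end, for the whole second after the job is handed in: the tool still points down (within about 35 degrees) at the kit bottle's cap: TCP within 18 mm sideways of the cap's centre and 20 to 75 mm above its rim; cap and open bottle at rest within 4 mm of where they started, the bottle upright (all of step 2 and distance of each of cap, open_bottle from where it was at the start of the episode below 0.004 m and linear speed of each of cap, open_bottle below 0.02 m/s and angle between open_bottle's own z axis and vertical below 0.15 rad); the robot touches nothing.
It fails at once if the robot touches anything (contact force between any of the fingers, the arm and anything else above 0.3 N).
It fails at once if a bottle, cap or bystander is shifted, lifted or carried (more than 4 mm) (distance of any of open_bottle, bottle1, bottle2, bottle3, bottle4, bottle5, cap, big_cap, small_cap, buffer_bottle, reservoir, pipette, marker from where it was at the start of the episode above 0.004 m).
It fails at once if the robot points at a wrong bottle or cap: the tool point comes down over it (within 15 mm sideways and less than 55 mm above its top) ((horizontal distance between the grasp point and bottle1 below 0.015 m and z of the grasp point in the frame of bottle1 below 0.136 m) or (horizontal distance between the grasp point and bottle2 below 0.015 m and z of the grasp point in the frame of bottle2 below 0.136 m) or (horizontal distance between the grasp point and bottle3 below 0.015 m and z of the grasp point in the frame of bottle3 below 0.136 m) or (horizontal distance between the grasp point and bottle4 below 0.015 m and z of the grasp point in the frame of bottle4 below 0.136 m) or (horizontal distance between the grasp point and bottle5 below 0.015 m and z of the grasp point in the frame of bottle5 below 0.136 m) or (horizontal distance between the grasp point and big_cap below 0.015 m and z of the grasp point in the frame of big_cap below 0.079 m) or (horizontal distance between the grasp point and small_cap below 0.015 m and z of the grasp point in the frame of small_cap below 0.068 m) or (horizontal distance between the grasp point and buffer_bottle below 0.015 m and z of the grasp point in the frame of buffer_bottle below 0.187 m)).
It also fails if it takes over 42 s, if anything falls off the work surface, if the arm or the gripper's body presses on something with over 40 N, if the wrist force passes 120 N, or if a joint passes its speed limit or range.

### The arm

A 6-joint arm with a two-finger parallel gripper is mounted at the origin on the work surface. World frame = base frame: x ahead of the robot, y to its left, z up, the work surface at z = 0. Lengths are in m, angles in rad, forces in N, time in s.
With the tool pointing down it reaches from about 0.25 to 0.8 m from the base axis. Payload 3.9 kg.
Tool frame: the origin (TCP) lies between the finger pads, 19 mm behind the fingertips; this is the grasp point; z points along the fingers, y is the line along which they close (so a half turn about z gives the same grasp; the last joint's range is limited). The gripper opens to 85 mm and grips with 20 to 120 N. Pads are 22 mm wide; open, the fingers measure 114 mm over their backs; the gripper's body (76 mm by 85 mm) begins 54 mm behind the grasp point. The pads swing forward as they close: fully open they stand 13 mm farther back than shut.
Start: joints at [1.152, 0.26, -0.138, 1.173, 0, 1.571], TCP at [0.213, 0.48, 0.25] pointing down, gripper open.
Joint ranges: [-2.78, 2.78], [-0.83, 1.72], [-1.28, 1.37], [-1.9, 2.12], [-1.57, 1.48], [-3.14, 3.14]. Speed limits (rad/s): [2.57, 2.57, 3.14, 3.14, 3.14, 3.14].

### API

Orientations are given as [roll, pitch, yaw] about the fixed x, y, z axes, in that order (R = Rz(yaw) Ry(pitch) Rx(roll)).
In Python, from plant import robot gives the robot as it stands.
- The arm moves only by the shell command python3 -m crank 'ROWS'. ROWS is text: rows parted by semicolons, each of 7 numbers parted by spaces: the turn, a rotation vector about the tool's x, y, z in units of 8 degrees (1.0 is 8 degrees), then the shift along the tool's x, y, z in units of 40 mm (1.0 is 40 mm), then the gripper's target within -1 to 1 (shut at 1, half-way at 0, fully open at -1). A call has 1 to 8 rows; each row shifts and turns the commanded pose from where the row before left it, along the tool's axes as they then stand; what a row does not reach is not made up. A row lasts 1/8 s, in which the tool goes at most 62.5 mm and 10.7 degrees, less where a joint would pass 70% of its speed; a pose out of reach is approached as far as the arm can. A call is refused whole if a number of a shift passes 1 or a number of a turn 1, either way. A call with a gripper value outside its range is refused whole. The fingers move at their own pace and stop on an object; the grip force is fixed at half the most. Time passes only in rows, so rows that do not move let the fingers close. It gives the time, the measured TCP pose, the force, the opening and the grip force at its end, in the units of the state.
- robot.state(): the state, without advancing time (a new reading comes with each control period).
- robot.grab_frame(name): name is "scene" or "top" or "wrist"; returns (picture, depth): 400x640x3 uint8, blue, green, red; 400x640 float32, m along the optical axis (not along the pixel's ray), 0 where there is no reading.
- robot.camera_model(name): a dict with "mtx" (3x3 intrinsics, pixels), "pose" (4x4, takes a point from camera to world coordinates); the wrist camera has in their place "mount" (4x4, takes a point from camera to tool coordinates, whose origin is the TCP and whose axes are the flange's). Camera axes: x right, y up, looking along -z (the intrinsics and any distortion apply to the point x, -y, -z); pixel columns grow to the right and rows downward; lengths in m; the calibration is good to about 2 mm. A picture is of the moment at which its call begins: read the wrist's pose just before it. camera_model takes no time and is no camera call.
- robot.hand_in(): hands the job in; it is judged then, once.
The state is a dict: "t": time; "joint_positions": joint angles; "joint_vel": joint speeds; "joint_torque": joint torques, N m; "tcp_pos": TCP position; "tool_rot": TCP orientation; "force": force on the tool from outside, world axes, zero at the start; "moment": the same for the moment, N m; "gripper_width": opening from 0.0 (shut) to 1.0 (fully open); "finger_force": force on a finger pad.
Only numpy, scipy, OpenCV 4.12 (cv2) and the standard library are available. Lean on these libraries where they do the work, as an engineer would, in place of code of your own. Each camera call takes 0.05 s, during which the arm holds its last target. There are 200 camera calls.

## Working session

There is one attempt and no reset: what is moved stays moved. The work goes in short steps, Python scripts to look and compute and a shell command to move; the robot and the scene stay as the last step left them, time stands still between calls to the robot, and variables do not carry over. Pictures are saved under pics/ and viewed, at most 10 in all, crops included, and the job is handed in when it is done.

```bash
mkdir -p pics; cat > h.py <<'E'
import numpy as np, cv2
from plant import robot
def grab(n):
    s=robot.state(); im,d=robot.grab_frame(n); m=robot.camera_model(n); return s,im,d,m
def pts(d,m,P):
    K=np.array(m["mtx"]); v,u=np.mgrid[:d.shape[0],:d.shape[1]]
    c=np.stack([(u-K[0,2])/K[0,0]*d,-(v-K[1,2])/K[1,1]*d,-d],-1)
    return c@P[:3,:3].T+P[:3,3]
def ray(m,P,u,v,z):
    K=np.array(m["mtx"]); r=P[:3,:3]@np.array([(u-K[0,2])/K[0,0],-(v-K[1,2])/K[1,1],-1]); o=P[:3,3]
    return o+r*(z-o[2])/r[2]
E
python3 - <<'E'
from h import *
for n in ["top","scene"]:
    s,im,d,m=grab(n); cv2.imwrite(f"pics/{n}.png",im); np.savez(f"{n}.npz",im=im,d=d)
    print({k:(np.round(v,4).tolist() if not isinstance(v,str) else v) for k,v in m.items()})
print({k:s[k] for k in["t","tcp_pos","tool_rot","force"]})
E
```

```text
{'mtx': [[380.3516, 0.0, 316.3027], [0.0, 380.3516, 198.6038], [0.0, 0.0, 1.0]], 'pose': [[0.0024, 0.9963, -0.0862, 0.4984], [-0.9997, 0.0043, 0.0222, -0.0836], [0.0225, 0.0861, 0.996, 1.0607], [0.0, 0.0, 0.0, 1.0]]}
{'mtx': [[360.9119, 0.0, 320.8113], [0.0, 360.9119, 197.1409], [0.0, 0.0, 1.0]], 'pose': [[-0.7956, -0.474, 0.3772, 0.9121], [0.6058, -0.6244, 0.4931, 0.3651], [0.0018, 0.6209, 0.7839, 0.7606], [0.0, 0.0, 0.0, 1.0]]}
{'t': 0.05, 'tcp_pos': array([0.21322312, 0.47902848, 0.24915641]), 'tool_rot': array([-3.13960071e+00, -4.76407656e-06,  2.72281510e+00]), 'force': array([-0.28357231, -0.15421034, -0.61471   ])}
```

View pics/top.png

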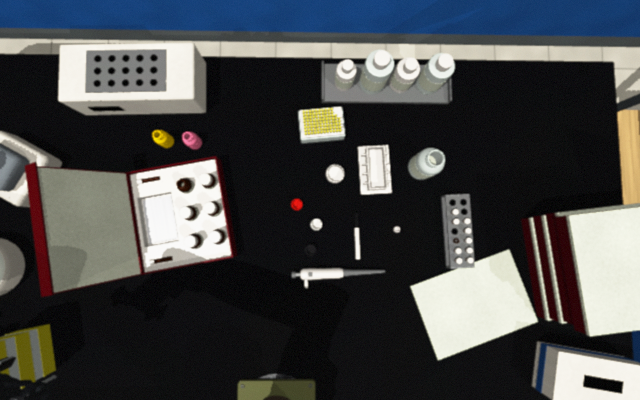

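View pics/scene.png

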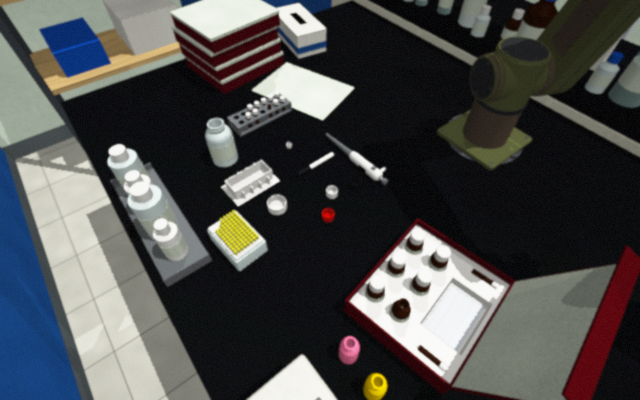

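Candidates for the bottle are the dark uncapped one at top (184,184) / scene (401,308), the five white-capped ones, and pink (192,140) and yellow (162,138) outside the kit. I choose the uncapped one. Candidates for the cap are white (335,173) large, (317,225) middle, (397,230) small, red (297,204) and black (310,250). I choose (317,225), seen in scene at (332,192).

```bash
python3 - <<'E'
from h import *
D={n:np.load(n+".npz") for n in["top","scene"]}; M={n:robot.camera_model(n) for n in D}
X={n:pts(D[n]["d"],M[n],np.array(M[n]["pose"])) for n in D}
def blob(n,c,r=14):
    im=D[n]["im"];u,v=c;w=np.zeros(im.shape[:2],np.uint8);cv2.circle(w,c,r,255,-1)
    hsv=cv2.cvtColor(im,cv2.COLOR_BGR2HSV)
    k=cv2.inRange(hsv,(0,0,110),(180,70,255))&w
    N,l,s,ce=cv2.connectedComponentsWithStats(k);i=1+np.argmax(s[1:,4]);p=X[n][l==i]
    return ce[i],s[i],p
def tri(a,b):
    L=[]
    for n,(u,v) in(("top",a),("scene",b)):
        P=np.array(M[n]["pose"]);q=ray(M[n],P,u,v,0);o=P[:3,3];L.append((o,(q-o)/np.linalg.norm(q-o)))
    A=sum(np.eye(3)-np.outer(r,r) for o,r in L);B=sum((np.eye(3)-np.outer(r,r))@o for o,r in L)
    return np.linalg.solve(A,B)
for nm,a,b in[("mid",(317,225),(332,192)),("big",(335,173),(277,204)),("small",(397,230),(289,145))]:
    ca,sa,pa=blob("top",a);cb,sb,pb=blob("scene",b)
    print(nm,ca,sa,cb,sb[2:],"tri",tri(ca,cb).round(3),"depth",np.median(pa,0).round(3),np.median(pb,0).round(3),"ext",(np.percentile(pa,97,0)-np.percentile(pa,3,0)).round(3))
# bottle: highest depth points near mouth
p=X["top"][170:198,170:198].reshape(-1,3);print("top z pct",np.percentile(p[:,2],[5,50,90,97]).round(3))
for n,c in(("top",(184,184)),("scene",(401,308))):
    u,v=c;p=X[n][v-14:v+15,u-14:u+15].reshape(-1,3);q=p[(p[:,2]>.068)&(p[:,2]<.11)];print(n,"mouth",len(q),np.median(q,0).round(3),q.min(0).round(3),q.max(0).round(3))
# other caps in kit
im=D["top"]["im"];Z=X["top"][:,:,2];k=((Z>.083)&(Z<.105)).astype(np.uint8);k[:, :145]=0;k[:,232:]=0;k[:160]=0;k[262:]=0
N,l,s,ce=cv2.connectedComponentsWithStats(k)
for i in range(1,N):
    if s[i,4]>8:print(ce[i].round(1),s[i,4],X["top"][l==i].mean(0).round(3))
a=cv2.resize(D["top"]["im"][150:280,140:340],None,fx=3.5,fy=3.5,interpolation=2)
cv2.imwrite("pics/crop.png",a)
E
```

```text
mid [315.85       224.01666667] [310 218  13  13 120] [331.53030303 191.31060606] [ 12  14 132] tri [ 0.518 -0.105  0.012] depth [ 0.519 -0.106  0.004] [ 0.516 -0.105  0.012] ext [0.03  0.03  0.025]
big [334.56785714 173.38928571] [326 164  18  19 280] [276.68975904 204.11144578] [ 20  21 332] tri [ 0.659 -0.157  0.013] depth [ 0.66  -0.157  0.005] [ 0.657 -0.16   0.009] ext [0.046 0.046 0.027]
small [396.44736842 228.92105263] [393 226   7   7  38] [288.53333333 144.53333333] [ 6  6 30] tri [ 0.505 -0.329  0.007] depth [ 0.506 -0.33   0.009] [ 0.505 -0.327  0.01 ] ext [0.017 0.016 0.018]
top z pct [0.038 0.043 0.071 0.085]
top mouth 99 [0.62  0.239 0.078] [0.605 0.225 0.068] [0.637 0.255 0.09 ]
scene mouth 208 [0.625 0.248 0.077] [0.609 0.229 0.068] [0.638 0.264 0.089]
[204.8 178.7] 124 [0.632 0.179 0.093]
[180.4 183.5] 36 [0.62  0.243 0.086]
[209.1 207. ] 121 [0.56  0.166 0.093]
[184.8 211.9] 122 [0.547 0.227 0.092]
[214.4 236.2] 119 [0.486 0.151 0.093]
[189.8 240.7] 127 [0.475 0.213 0.092]
```

View pics/crop.png

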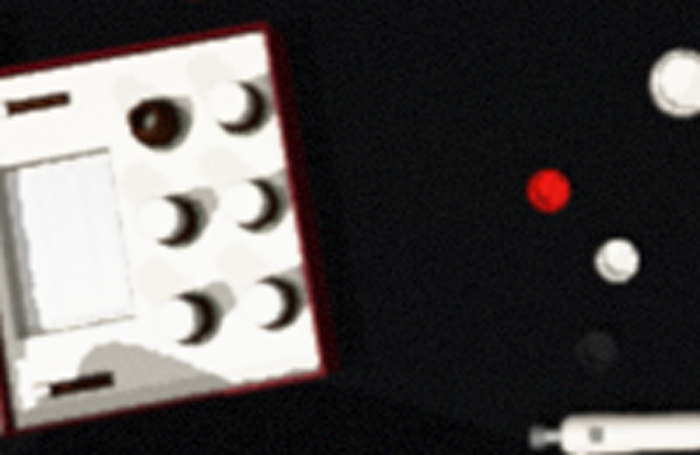

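The crop shows the bare-necked bottle at crop (157,122) and the middle white cap at (617,261), so both choices hold. The pocket grid and the depth agree on the mouth at (0.620, 0.241, 0.086), and the two views put the cap at (0.518, -0.105). I'll first move up and away from the lid, closing the fingers.

```bash
python3 -m crank '0 0 0 -0.5 -0.6 -0.2 1;0 0 0 -0.5 -0.6 -0.2 1;0 0 0 -0.5 -0.6 -0.2 1;0 0 0 -0.5 -0.6 -0.2 1;0 0 0 -0.5 -0.6 -0.2 1;0 0 0 -0.5 -0.6 -0.2 1;0 0 0 -0.5 -0.6 -0.2 1;0 0 0 -0.5 -0.6 -0.2 1'
cat > go.py <<'E'
import sys
from h import *
from scipy.spatial.transform import Rotation as R
s=robot.state();T=R.from_euler("xyz",s["tool_rot"])
d=np.array(eval(sys.argv[1]))-s["tcp_pos"]
print(s["t"],s["tcp_pos"].round(4),s["tool_rot"].round(3),s["gripper_width"],"units",(T.inv().apply(d)/.04).round(2))
E
python3 go.py "[.62,.241,.3]"
```

```text
t: 1.1
tcp_pos: [0.2815, 0.238, 0.3139]
tool_rot: [-3.141, -0.0, 2.723]
force: [0.2, 0.8, 1.5]
gripper_width: -0.002
finger_force: 0.0
1.1 [0.2815 0.238  0.3139] [-3.141 -0.     2.723] -0.0019399556993179884 units [-7.7   3.51  0.34]
```

```bash
python3 -m crank '0 0 0 -0.7 0.3 0 1;0 0 0 -1 0.45 0.05 1;0 0 0 -1 0.46 0.05 1;0 0 0 -1 0.46 0.05 1;0 0 0 -1 0.46 0.05 1;0 0 0 -1 0.46 0.05 1;0 0 0 -1 0.46 0.05 1;0 0 0 -1 0.46 0.05 1'
python3 -m crank '0 0 0 0 0 0 1;0 0 0 0 0 0 1'
python3 go.py "[.62,.241,.13]"
python3 - <<'E'
from h import *
from scipy.spatial.transform import Rotation as R
s,im,d,m=grab("wrist")
T=np.eye(4);T[:3,:3]=R.from_euler("xyz",s["tool_rot"]).as_matrix();T[:3,3]=s["tcp_pos"];P=T@np.array(m["mount"])
X=pts(d,m,P);np.savez("w1.npz",im=im,d=d,X=X,P=P)
Z=X[...,2];k=((Z>.08)&(Z<.1)&(d>0)).astype(np.uint8)
N,l,st,ce=cv2.connectedComponentsWithStats(k)
for i in range(1,N):
    if st[i,4]>150:print(ce[i].round(0),st[i,2:],X[l==i].mean(0).round(4),np.percentile(X[l==i],95,0).round(3),np.percentile(X[l==i],5,0).round(3))
print(m["mount"]);cv2.imwrite("pics/w1.png",im)
E
```

```text
t: 2.1
tcp_pos: [0.6212, 0.242, 0.2992]
tool_rot: [-3.141, -0.001, 2.723]
force: [0.6, 0.4, 1.0]
gripper_width: 0.003
finger_force: 0.0
t: 2.35
tcp_pos: [0.6194, 0.242, 0.2992]
tool_rot: [-3.14, -0.002, 2.723]
force: [-0.5, -0.1, -0.1]
gripper_width: -0.001
finger_force: 0.0
2.35 [0.6194 0.242  0.2992] [-3.140e+00 -2.000e-03  2.723e+00] -0.0006891659148383592 units [-0.03 -0.01  4.23]
[435.  66.] [  92  138 2551] [0.5612 0.396  0.0901] [0.637 0.411 0.099] [0.494 0.381 0.081]
[246.  58.] [ 32  33 800] [0.4724 0.2182 0.0922] [0.485 0.231 0.094] [0.46  0.206 0.085]
[202.  94.] [ 33  30 745] [0.4836 0.1576 0.0919] [0.496 0.17  0.094] [0.471 0.145 0.084]
[289. 118.] [ 29  29 618] [0.544  0.2325 0.0926] [0.556 0.245 0.094] [0.532 0.22  0.091]
[247. 150.] [ 29  28 606] [0.5562 0.1728 0.0921] [0.568 0.185 0.094] [0.544 0.16  0.085]
[327. 170.] [ 21  21 186] [0.6167 0.2467 0.0849] [0.628 0.257 0.087] [0.606 0.236 0.082]
[285. 200.] [ 26  27 527] [0.6283 0.1856 0.092 ] [0.641 0.198 0.094] [0.616 0.173 0.085]
[516. 258.] [ 206   82 2254] [0.8228 0.4227 0.0901] [0.827 0.534 0.099] [0.819 0.303 0.081]
[[ 1.07660728e-03  9.48832739e-01  3.15777255e-01  8.19367536e-02]
 [ 9.99999234e-01 -8.28831308e-04 -9.18952120e-04 -1.44293564e-04]
 [-6.10205782e-04  3.15778002e-01 -9.48832905e-01 -1.24109378e-01]
 [ 0.00000000e+00  0.00000000e+00  0.00000000e+00  1.00000000e+00]]
```

View pics/w1.png

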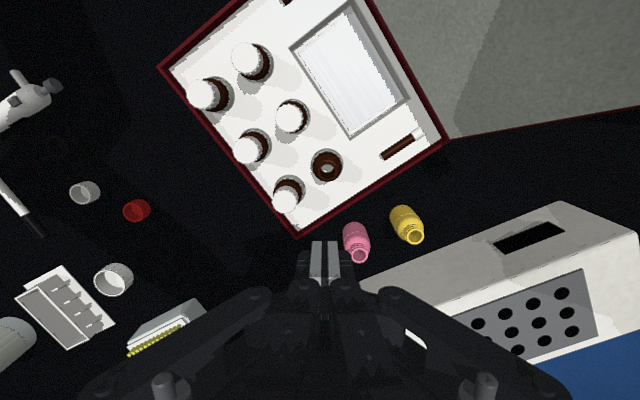

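The wrist view shows the open neck with its dark hole at pixel (327,168), 0.085 m high. It lies at about (0.617, 0.247), within 6 mm of the top view. Descending straight down, then dwelling 2 s.

```bash
python3 -m crank '0 0 0 0.05 0.05 0.6 1;0 0 0 0 0 0.8 1;0 0 0 0 0 0.8 1;0 0 0 0 0 0.8 1;0 0 0 0 0 0.6 1;0 0 0 0 0 0.4 1;0 0 0 0 0 0.2 1;0 0 0 0 0 0 1'
python3 -m crank '0 0 0 0 0 0 1;0 0 0 0 0 0 1;0 0 0 0 0 0 1;0 0 0 0 0 0 1;0 0 0 0 0 0 1;0 0 0 0 0 0 1;0 0 0 0 0 0 1;0 0 0 0 0 0 1'
python3 - <<'E'
from h import *
for n in["scene","wrist"]:
    s,im,d,m=grab(n)
    cv2.imwrite(f"pics/{n}2.png",cv2.resize(im[200:400,300:550] if n=="scene" else im[50:300,200:450],None,fx=2.4,fy=2.4))
E
```

```text
t: 3.4
tcp_pos: [0.6188, 0.2449, 0.1323]
tool_rot: [3.142, 0.0, 2.723]
force: [0.8, 0.7, 0.6]
gripper_width: -0.003
finger_force: 0.0
t: 4.4
tcp_pos: [0.619, 0.2448, 0.132]
tool_rot: [-3.142, -0.0, 2.723]
force: [-0.8, 0.1, -0.3]
gripper_width: 0.002
finger_force: 0.0
```

View pics/scene2.png

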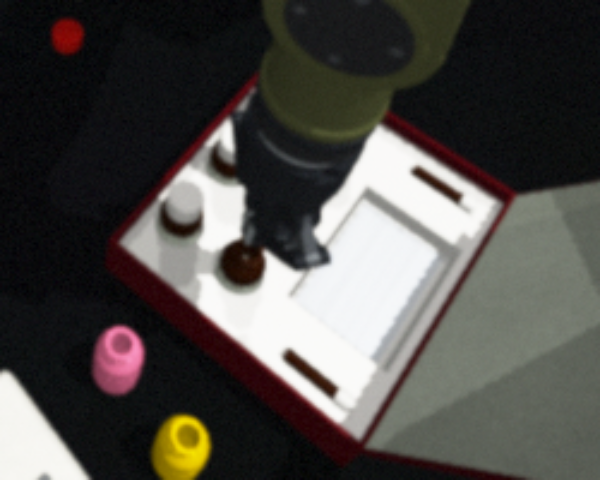

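View pics/wrist2.png

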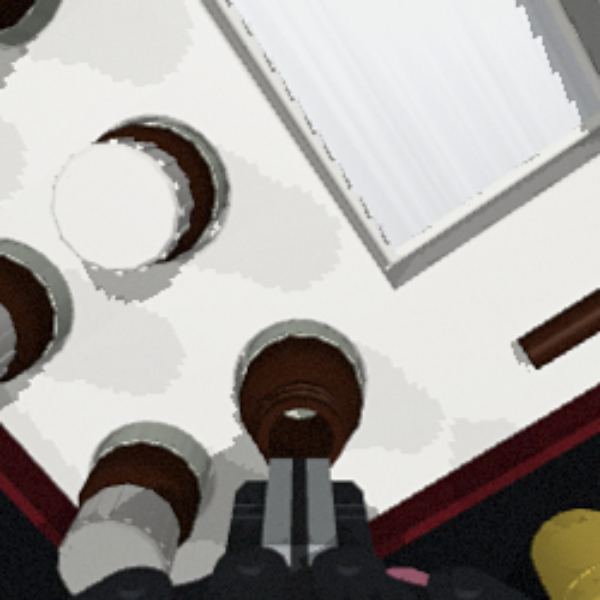

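The view from close by shows the fingertips in line with the mouth (crop (300,440)) and clear of it. I'll dwell another 1 s, rise, then travel to the cap.

```bash
python3 -m crank '0 0 0 0 0 0 1;0 0 0 0 0 0 1;0 0 0 0 0 0 1;0 0 0 0 0 0 1;0 0 0 0 0 0 1;0 0 0 0 0 0 1;0 0 0 0 0 0 1;0 0 0 0 0 0 1' >/dev/null
python3 -m crank '0 0 0 0 0 -0.4 1;0 0 0 0 0 -0.7 1;0 0 0 0 0 -0.8 1;0 0 0 0 0 -0.8 1;0 0 0 0 0 -0.8 1;0 0 0 0 0 -0.6 1;0 0 0 0 0 -0.2 1;0 0 0 0 0 0 1' >/dev/null
python3 -m crank '0 0 0 -0.1 -0.5 0 1;0 0 0 -0.1 -0.7 0 1;0 0 0 -0.1 -0.9 0 1;0 0 0 -0.1 -0.9 0 1;0 0 0 -0.1 -0.9 0 1;0 0 0 -0.1 -0.9 0 1;0 0 0 -0.1 -0.9 0 1;0 0 0 -0.1 -0.9 0 1'
python3 go.py "[.518,-.105,.25]"
```

```text
t: 7.5
tcp_pos: [0.5396, -0.0105, 0.3025]
tool_rot: [-3.14, -0.002, 2.723]
force: [0.0, -0.4, 0.2]
gripper_width: -0.0
finger_force: 0.0
7.5 [ 0.5396 -0.0105  0.3025] [-3.140e+00 -2.000e-03  2.723e+00] -0.0004124537073168453 units [-0.47 -2.38  1.31]
```

```bash
python3 -m crank '0 0 0 -0.15 -0.8 0.2 1;0 0 0 -0.15 -0.8 0.4 1;0 0 0 -0.1 -0.5 0.4 1;0 0 0 -0.05 -0.3 0.3 1;0 0 0 0 0 0 1;0 0 0 0 0 0 1'
python3 go.py "[.518,-.105,.065]"
python3 - <<'E'
from h import *
from scipy.spatial.transform import Rotation as R
s,im,d,m=grab("wrist")
T=np.eye(4);T[:3,:3]=R.from_euler("xyz",s["tool_rot"]).as_matrix();T[:3,3]=s["tcp_pos"];P=T@np.array(m["mount"])
X=pts(d,m,P);hsv=cv2.cvtColor(im,cv2.COLOR_BGR2HSV)
k=cv2.inRange(hsv,(0,0,90),(180,60,255))&(((X[...,2]>-.01)&(X[...,2]<.04)&(d>0))*255).astype(np.uint8)
N,l,st,ce=cv2.connectedComponentsWithStats(k)
for i in range(1,N):
    if st[i,4]>100:print(ce[i].round(0),st[i,2:],(X[l==i].max(0)/2+X[l==i].min(0)/2).round(4),np.percentile(X[l==i],95,0).round(3),np.percentile(X[l==i],5,0).round(3))
cv2.imwrite("pics/w3.png",im)
E
```

```text
t: 8.25
tcp_pos: [0.5187, -0.1039, 0.2522]
tool_rot: [3.141, 0.0, 2.723]
force: [0.0, -0.1, 0.1]
gripper_width: 0.003
finger_force: 0.0
8.25 [ 0.5187 -0.1039  0.2522] [3.141 0.    2.723] 0.0026267305460366337 units [ 0.   -0.03  4.68]
[264.  66.] [ 190  121 3437] [ 0.3691 -0.1636  0.0183] [ 0.396 -0.054  0.031] [ 0.366 -0.206  0.019]
[ 38. 183.] [  124   275 10506] [ 0.4318 -0.4696  0.0188] [ 0.573 -0.386  0.035] [ 0.278 -0.517 -0.001]
[227. 164.] [ 44  62 678] [ 0.4648 -0.2187  0.0063] [ 0.503 -0.211  0.013] [ 0.426 -0.225  0.001]
[324. 167.] [ 26  27 524] [ 0.5185 -0.1046  0.0107] [ 0.529 -0.09   0.022] [ 0.502 -0.116  0.002]
[ 88. 251.] [ 90 107 739] [ 0.4986 -0.4643  0.004 ] [ 0.583 -0.458  0.005] [ 0.414 -0.471  0.003]
[172. 222.] [ 16  14 154] [ 0.5049 -0.3306  0.0071] [ 0.51  -0.318  0.014] [ 0.497 -0.333  0.002]
[255. 276.] [  71   46 1694] [ 0.6349 -0.2751  0.0189] [ 0.655 -0.23   0.036] [ 0.605 -0.304  0.002]
[623. 302.] [  36  102 1995] [0.9009 0.2348 0.0212] [0.962 0.241 0.038] [0.828 0.209 0.006]
[184. 320.] [ 36  23 256] [ 0.6516 -0.4038  0.0189] [ 0.652 -0.376  0.035] [ 0.644 -0.41   0.003]
```

View pics/w3.png

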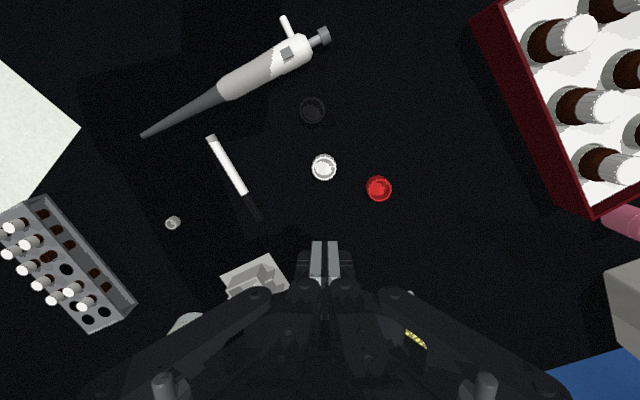

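The white middle cap lies at pixel (324,167), or (0.518, -0.105) with its rim at 0.022 m, between the black and red ones. This agrees with the top view, so I'll descend and dwell.

```bash
python3 -m crank '0 0 0 0 0 0.5 1;0 0 0 0 0 0.8 1;0 0 0 0 0 0.8 1;0 0 0 0 0 0.8 1;0 0 0 0 0 0.8 1;0 0 0 0 0 0.6 1;0 0 0 0 0 0.3 1;0 0 0 0 0 0 1'
python3 -m crank '0 0 0 0 0 0 1;0 0 0 0 0 0 1;0 0 0 0 0 0 1;0 0 0 0 0 0 1;0 0 0 0 0 0 1;0 0 0 0 0 0 1;0 0 0 0 0 0 1;0 0 0 0 0 0 1' >/dev/null
python3 -m crank '0 0 0 0 0 0 1;0 0 0 0 0 0 1;0 0 0 0 0 0 1;0 0 0 0 0 0 1;0 0 0 0 0 0 1;0 0 0 0 0 0 1;0 0 0 0 0 0 1;0 0 0 0 0 0 1'
python3 - <<'E'
from h import *
s,im,d,m=grab("wrist");cv2.imwrite("pics/w4.png",im[50:350,150:500])
E
```

```text
t: 9.3
tcp_pos: [0.5184, -0.104, 0.0679]
tool_rot: [-3.142, -0.001, 2.724]
force: [-0.9, -0.1, 0.7]
gripper_width: -0.002
finger_force: 0.0
t: 11.3
tcp_pos: [0.5183, -0.1045, 0.068]
tool_rot: [-3.142, 0.0, 2.723]
force: [0.4, -0.5, -0.8]
gripper_width: 0.002
finger_force: 0.0
```

View pics/w4.png

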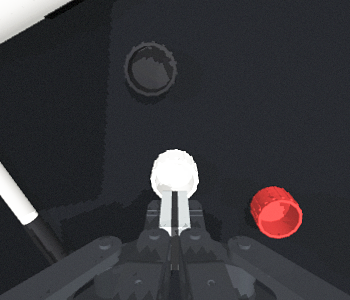

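The fingertips hover over the white cap, at crop (175,180), without touching it.

```bash
python3 -c "
from plant import robot
print(robot.hand_in())"
```

```text
the job is handed in; nothing more can be done
None
```

I pointed at the uncapped kit bottle's mouth and then at its own cap, each for over 2 s, and handed the job in still pointing at the cap; the force readings showed no contact, and the judge's verdict was not shown.

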